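Line up the quarter-turn fastener and hold the enclosure cover shut

TASK

The sprung cover of the grey terminal enclosure stands ajar because its quarter-turn fastener is crosswise to the keeper slot. While the cover is still ajar, turn the black grip bar of the fastener until it is in line with the index marks on the cover; then press the cover down fully shut on its frame and finish while still holding it pressed shut with the fingers. Leave the glassware around it where it stands.

Things in the scene. Friction and masses are not known exactly. Their poses are not given: they have to be found in the camera images.
- enclosure: Grey terminal enclosure, fixed to the worktop, 130 (x) x 110 (y) x 60 mm high without its cover; origin at the centre of its underside, x axis towards its hinge side, z up. Two cable glands stick out 18 mm on its -y side. A sheet-aluminium cover 128 x 114 x 5 mm is hinged on it along y, at x = +60 mm, z = 60 mm in this frame, and reaches to x = -66 mm; shut, its top face is at z = 65 mm.
- cover (a joint): Hinge of the cover, rad: 0 = fully shut on the frame, 0.22 = ajar, where a spring holds it and a stop keeps it from opening further (front edge about 27 mm up). The spring opens it again when let go; the press spot needs about 4 N to start it down and about 8 N to keep it shut. It can only go below about 0.17 when the fastener is in line.
- press_spot (a point): Ribbed press spot on the cover's top face, near its front edge, 108 mm from the hinge line and 40 mm from the fastener's axis; moves with the cover. x axis along the cover towards the hinge, z out of its face. Free flat area about 25 x 110 mm; pressing elsewhere on the front of the cover or on the fastener serves too (needs more force nearer the hinge).
- fastener_grip (a point): Centre of the fastener's black grip bar, 34 mm long (its x axis), 12 mm wide (its y axis), 26 mm high; z along the turning axis, out of the cover. The bar stands on a round steel skirt 38 mm across and 8 mm high; this point is 21 mm above the cover's face, the bar's top 34 mm above it. It leans with the cover. The axis is on the cover's centre line, 68 mm from the hinge line.
- fastener (a joint): Turning angle of the fastener, rad, positive counter-clockwise seen from above: 0 = bar in line with the cover's index marks and the keeper slot below (bar pointing at the hinge, along the enclosure's x). Range -0.5 to 1.6, no stop at 0; it stays where it is left (friction about 0.04 N m). Its cross pin enters the slot only within about 0.2 rad of 0.
- slot (a point): Middle of the mouth of the keeper slot inside the enclosure, below the fastener (hidden under the cover); the slot is 9 mm wide and runs along x of this point, which is the enclosure's x.
- beaker_mid (a point): Bystander: small glass beaker 43 mm across, 56 mm high, half-way up; stays where it is.
- vial_mid (a point): Bystander: capped sample vial 20 mm across, 54 mm high, half-way up; stays where it is.
- weighing_mid (a point): Bystander: low glass weighing bottle 35 mm across, 36 mm high, half-way up; stays where it is.

How it is judged (in metres and radians):
On the way, in this order (a step that is already met when the one before it is completed fails the run):
1. with the cover still ajar, the fastener is turned in line with the index marks (within 0.2 rad) (value of joint fastener between -0.2 and 0.2 rad and value of joint cover above 0.08 rad), for 0.2 s.
2. the cover is pressed shut (value of joint cover below 0.03 rad), for 0.2 s.
At the end, for the whole second after the job is handed in: The cover is shut to within 0.03 rad (about 3 mm at the press spot), the fastener is in line within 0.25 rad, and the fingers hold the cover (or its fastener) with more than 2 N, all through the last second (value of joint cover below 0.03 rad and value of joint fastener between -0.25 and 0.25 rad and contact force between the fingers and cover above 2 N); the arm keeps its last pose, push and grip.
It fails at once if the beaker is moved more than 30 mm (distance of beaker_mid from where it was at the start of the episode above 0.03 m).
It fails at once if the vial is moved more than 30 mm (distance of vial_mid from where it was at the start of the episode above 0.03 m).
It fails at once if the weighing bottle is moved more than 30 mm (distance of weighing_mid from where it was at the start of the episode above 0.03 m).
It also fails if it takes over 42 s, if anything falls off the work surface, if the arm or the gripper's body presses on something with over 40 N, if the wrist force passes 120 N, or if a joint passes its speed limit or range.

ROBOT

A 6-joint arm with a two-finger parallel gripper is mounted at the origin on a cart in front of the work surface, level with it; the furniture and walls round the work are solid. World frame = base frame: x ahead of the robot, y to its left, z up, the work surface at z = 0. Lengths are in mm, angles in rad, forces in N, time in s.
With the tool pointing down it reaches from about 225 to 875 mm from the base axis. Payload 3.4 kg.
Tool frame: the origin (TCP) lies midway between the tips of the shut fingers; the grasp point (between the pads) lies 19 mm behind it; z points along the fingers, y is the line along which they close (so a half turn about z gives the same grasp; the last joint's range is limited). The gripper opens to 85 mm and grips with 20 to 120 N. Pads are 22 mm wide; open, the fingers measure 114 mm over their backs; the gripper's body (76 mm by 85 mm) begins 54 mm behind the grasp point. The pads swing forward as they close: fully open they stand 13 mm farther back than shut.
Start: joints at [1.16, 0.276, 1.505, -0, 1.361, -0.121], TCP at [164.329, 551.052, 231.328] pointing down, gripper open.
Joint ranges: [-2.89, 2.89], [-0.75, 2.08], [0.22, 2.7], [-1.18, 4.32], [0.11, 2.71], [-2.7, 2.7]. Speed limits (rad/s): [2.57, 2.57, 3.14, 3.14, 3.14, 3.14].

INTERFACE

Orientations are given as a unit quaternion [w, x, y, z].
In Python, from cell import arm gives the robot as it stands.
- The arm moves only by the tool step_arm, never from a script. Its argument "plan" is one flat list of numbers, 5 for each row, row after row: the shift along the tool's x, y, z in mm, then the turn about the tool's z in degrees, then the opening, from 0 (shut) to 1 (fully open). In form: [dx, dy, dz, roll, hand, dx, dy, dz, roll, hand, ...]. A call has exactly 5 rows; each row shifts and turns the commanded pose from where the row before left it, along the tool's axes as they then stand; what a row does not reach is not made up. A row lasts 1/8 s, in which the tool goes at most 62.5 mm and 10.7 degrees, less where a joint would pass 70% of its speed; a pose out of reach is approached as far as the arm can. A call with a gripper value outside its range is refused whole. The fingers move at their own pace and stop on an object; "newtons" is the grip in N (left out, the last holds). Time passes only in rows, so rows that do not move let the fingers close, or fill a call up. It gives the time, the measured TCP pose, the force, the opening and the grip force at its end, in the units of the state.
- arm.state(): the state, without advancing time (a new reading comes with each control period).
- arm.capture(name): name is "scene" or "top" or "wrist"; returns a dict with "img" (420x560x3 uint8, red, green, blue), "range_z" (420x560 float32, mm along the optical axis (not along the pixel's ray), 0 where there is no reading), "intrinsics" (3x3 intrinsics, pixels), "k1" (the pictures are not rectified: a ray, as slopes to the right and down, at radius r is drawn at 1 + k1 r^2 times it, then the intrinsics apply), "view" (4x4, takes a point from world to camera coordinates); the wrist camera has in their place "tool_from_camera" (4x4, takes a point from camera to tool coordinates, whose origin is the TCP and whose axes are the flange's). Camera axes: x right, y down, z forward; pixel columns grow to the right and rows downward; lengths in mm; the calibration is good to about 2 mm. A picture is of the moment at which its call begins: read the wrist's pose just before it.
- arm.close_job(): hands the job in; it is judged then, once.
Trained networks look in the newest picture that a camera, given by its name, has taken for a name from the list of things; names that differ only in an ending like _2 or _b are one class to them, and where a whole thing is asked for, a point or a joint stands for the part that bears it (a point fixed in the world has none). Each returns a list of dicts, best first, with "p" (0 to 1); they miss things now and then, are a little off and sometimes report something else, mostly with a low value. They report only what shows in the picture. A call takes as long as a camera call.
- arm.search_frame(camera, target): "bbox" ([left, top, width, height] in pixels, round what is visible of it).
- arm.masks_of(camera, target): "region" (420x560 bool, what is visible of it) and "bbox" ([left, top, width, height] in pixels, round what is visible of it).
- arm.pinpoint(camera, target): "location" ([column, row] in pixels: a listed point, or the origin of a listed thing).
The state is a dict: "t": time; "joint_positions": joint angles; "qvel": joint speeds; "effort": joint torques, N m; "eef_pos": TCP position; "tool_rot": TCP orientation; "ft_force": force on the tool from outside, world axes, zero at the start; "wrist_torque": the same for the moment, N m; "finger_gap": finger opening in mm; "grip_force": force on a finger pad.
Only numpy, scipy, OpenCV 4.12 (cv2) and the standard library are available. Lean on these libraries where they do the work, as an engineer would, in place of code of your own. Each camera call takes 0.05 s, during which the arm holds its last target. There are 200 camera calls.

## Working session

There is one attempt and no reset: what is moved stays moved. The work goes in short steps, Python scripts to look and compute and a tool call to move; the robot and the scene stay as the last step left them, time stands still between calls to the robot, and variables do not carry over. Pictures are saved under pics/ and viewed, at most 10 in all, crops included, and the job is handed in when it is done.

Besides the shell and the picture viewer there is one more tool, called after "Emit:" as name(argument=value, ...) on one line, values as JSON. step_arm: Moves the arm, as the interface text tells. Its arguments: {"type":"object","properties":{"plan":{"type":"array"},"newtons":{"type":"number"}},"required":["plan"]}

```bash
mkdir -p pics
cat > h.py <<'E'
import numpy as np, cv2
from cell import arm
from scipy.spatial.transform import Rotation as R
def rot(q): return R.from_quat([q[1],q[2],q[3],q[0]]).as_matrix()
def cap(n):
    s=arm.state(); c=arm.capture(n)
    if 'view' in c: c['wfc']=np.linalg.inv(np.array(c['view']))
    else:
        T=np.eye(4); T[:3,:3]=rot(s['tool_rot']); T[:3,3]=s['eef_pos']; c['wfc']=T@np.array(c['tool_from_camera'])
    return c
def unproj(c,u,v,z):
    K=np.array(c['intrinsics']); d=np.array([(u-K[0,2])/K[0,0],(v-K[1,2])/K[1,1]]); s=d.copy()
    for _ in range(20): s=d/(1+c['k1']*(s@s))
    return c['wfc'][:3,:3]@np.array([s[0]*z,s[1]*z,z])+c['wfc'][:3,3]
def mask_pts(c,m):
    vs,us=np.nonzero(m&(c['range_z']>0)); K=np.array(c['intrinsics'])
    d=np.stack([(us-K[0,2])/K[0,0],(vs-K[1,2])/K[1,1]],1); s=d.copy()
    for _ in range(20): s=d/(1+c['k1']*(s**2).sum(1,keepdims=True))
    z=c['range_z'][vs,us]; P=np.c_[s[:,0]*z,s[:,1]*z,z]
    return P@c['wfc'][:3,:3].T+c['wfc'][:3,3]
E
python3 - <<'E'
from h import *
np.set_printoptions(precision=1,suppress=True)
print(arm.state())
ims=[]
for n in ['scene','top']:
    c=cap(n); im=c['img'][...,::-1].copy()
    print(n,'cam at',c['wfc'][:3,3])
    for t in ['enclosure','press_spot','fastener_grip','beaker_mid','vial_mid','weighing_mid']:
        for d in arm.pinpoint(n,t)[:2]:
            u,v=d['location']; z=c['range_z'][int(np.clip(v,0,419)),int(np.clip(u,0,559))]
            print(t,round(d['p'],2),np.array([u,v]),unproj(c,u,v,z),z)
            if d['p']>.3: cv2.circle(im,(int(u),int(v)),3,(0,0,255),1); cv2.putText(im,t[:5],(int(u)+4,int(v)),0,.35,(0,0,255))
    cv2.imwrite(f'pics/{n}.png',im)
E
```

```text
{'t': 0.0, 'joint_positions': array([ 1.2,  0.3,  1.5,  0. ,  1.4, -0.1]), 'qvel': array([-0.,  0., -0., -0., -0., -0.]), 'effort': array([  0. , -41.7, -24.6,   0. ,   0. ,  -0. ]), 'eef_pos': array([164.1, 550.6, 230.4]), 'tool_rot': array([-0. ,  0.1,  1. , -0. ]), 'ft_force': array([-0.3, -0.2,  0.1]), 'wrist_torque': array([0. , 0. , 0.1]), 'grip_force': 0.0, 'finger_gap': 85.44540789744629}
scene cam at [ 127.9 -393.6 1052.5]
enclosure 0.73 [247.3 253.7] [498.7 151.9  89.7] 1160.9515
press_spot 0.89 [223.3 241.8] [475.6 207.1  93.6] 1174.7787
press_spot 0.19 [201.9 186.3] [547.4 402.4  51.4] 1330.0372
fastener_grip 0.63 [245.1 231.1] [520.6 187.2 115.1] 1166.9395
fastener_grip 0.19 [238.6 245.5] [497.5 181.6  88.4] 1175.5645
beaker_mid 0.59 [204.8 187.7] [553.1 399.4  44.8] 1336.0713
vial_mid 0.69 [359.3 265.9] [681.7  -8.7  57.3] 1184.2863
weighing_mid 0.64 [189.7 182. ] [538.4 446.4  35.1] 1360.0046
weighing_mid 0.18 [205.1 186.7] [551.7 394.6  53.7] 1326.2496
top cam at [560.  197.8 952.8]
enclosure 0.76 [269.  266.7] [532.3 205.2 117.6] 829.1139
press_spot 0.92 [270.2 295.2] [479.1 202.   95.7] 846.0665
press_spot 0.18 [270.7 275.2] [515.9 201.9  95.2] 849.91595
fastener_grip 0.54 [272.2 271.8] [523.5 199.2 122.6] 823.2902
beaker_mid 0.82 [161.8 249. ] [560.4 428.9   7.2] 942.20325
vial_mid 0.54 [377.7 193.9] [678.3  -6.   59.4] 899.8783
weighing_mid 0.56 [143.2 256.2] [544.8 466.    8.8] 939.363
```

View pics/top.png

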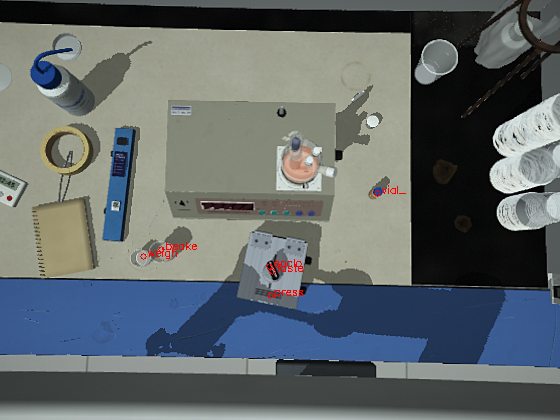

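Run:
```python
from h import *
np.set_printoptions(precision=1,suppress=True)
c=cap('top')
for t in ['enclosure','cover','fastener_grip']:
  for d in arm.masks_of('top',t)[:1]:
    P=mask_pts(c,d['region']); print(t,d['p'],d['bbox'],P.min(0),P.max(0))
    # higher than 60
    if t=='enclosure':
        A=P
z=A[:,2]; print(np.histogram(z,bins=np.arange(0,150,5)))
# cover plane
import numpy.linalg as L
m=(z>58)&(z<105); Q=A[m]
for _ in range(5):
    G=np.c_[Q[:,:2],np.ones(len(Q))]; w=L.lstsq(G,Q[:,2],rcond=None)[0]; r=A[m][:,2]-np.c_[A[m][:,:2],np.ones(m.sum())]@w; Q=A[m][abs(r)<3]
print('plane',w*[1,1,1],'tilt',np.arctan(np.hypot(*w[:2])),'uphill dir deg',np.degrees(np.arctan2(w[1],w[0])),len(Q),m.sum())
rect=cv2.minAreaRect(Q[:,:2].astype(np.float32)); print('cover rect',rect, cv2.boxPoints(rect))
h=A[:,2]-np.c_[A[:,:2],np.ones(len(A))]@w
B=A[(h>26)&(h<42)]; print(len(B),B.mean(0)); rb=cv2.minAreaRect(B[:,:2].astype(np.float32)); print(rb)
e=np.cov(B[:,:2].T); print(L.eigh(e))
```

```text
enclosure 0.97 [234.7, 228.3, 72.3, 82.9] [449.2 122.    0.4] [601.2 263.8 123.8]
cover 0.95 [238.8, 233.8, 70.7, 73.6] [449.2 132.9   3.2] [595.  262.2 123.8]
fastener_grip 0.83 [263.2, 262.9, 19.1, 19.4] [506.9 180.7  85.1] [542.8 216.6 123.8]
(array([ 11,   2,   0,   0,   0,   0,   3,  50,  38,   3,   1,   1,  12,
       143, 513, 794, 555, 587, 830, 524,  14,   9,  20,  75,  33,   0,
         0,   0,   0]), array([  0,   5,  10,  15,  20,  25,  30,  35,  40,  45,  50,  55,  60,
        65,  70,  75,  80,  85,  90,  95, 100, 105, 110, 115, 120, 125,
       130, 135, 140, 145]))
plane [ -0.2   0.  191.3] tilt 0.21677958761663849 uphill dir deg 170.22095418963642 3508 3973
cover rect ((529.15869140625, 197.88006591796875), (113.72891998291016, 131.90878295898438), 79.91098022460938) [[454.3 153.4]
 [584.1 130.3]
 [604.1 242.3]
 [474.2 265.4]]
127 [528.4 198.1 118. ]
((528.1849365234375, 198.098388671875), (33.92430114746094, 12.40035343170166), 25.446399688720703)
EighResult(eigenvalues=array([12.8, 94.7]), eigenvectors=array([[ 0.4, -0.9],
       [-0.9, -0.4]]))
```

The top view shows the enclosure at about (272,268) with its hinge towards the instrument behind it. The bar is turned away from the cover's x axis. The beaker and bottle are at left (150,250) and the vial is at (377,192). I'll work out the move numbers next.

Run:
```python
from h import *
np.set_printoptions(precision=2,suppress=True)
s=arm.state(); M=rot(s['tool_rot']); print(M, s['eef_pos'])
tgt=np.array([470,200,231.])  # stand-off for wrist look
print('d tool',M.T@(tgt-s['eef_pos']))
c=cap('top'); P=mask_pts(c,np.ones((420,560),bool))
f=(P[:,0]>590)&(P[:,0]<800)&(P[:,1]>60)&(P[:,1]<350)
Q=P[f]; print(np.histogram(Q[:,2],bins=np.arange(0,300,20)))
T=Q[Q[:,2]>100]; print('instr min x',np.percentile(T[:,0],[0,1,5]), T.min(0),T.max(0))
cc=c['tool_from_camera'] if 'tool_from_camera' in c else cap('wrist')['tool_from_camera']; print(np.array(cc))
im=c['img'][220:320,220:320,::-1]; cv2.imwrite('pics/crop.png',cv2.resize(im,(600,600),interpolation=cv2.INTER_CUBIC))
```

```text
[[-0.96  0.29  0.  ]
 [ 0.29  0.96  0.  ]
 [ 0.    0.   -1.  ]] [164.31 551.06 231.35]
d tool [-393.26 -249.06    0.32]
(array([2676,  714,  747, 1131, 1392, 7361,   26,  101,   19,  358,  760,
        184,  118,   41]), array([  0,  20,  40,  60,  80, 100, 120, 140, 160, 180, 200, 220, 240,
       260, 280]))
instr min x [667.49 669.62 674.59] [667.49  84.93 100.  ] [800.   349.99 348.61]
[[  -0.     -0.95   -0.32   82.38]
 [   1.     -0.      0.     -0.6 ]
 [  -0.     -0.32    0.95 -141.5 ]
 [   0.      0.      0.      1.  ]]
```

View pics/crop.png

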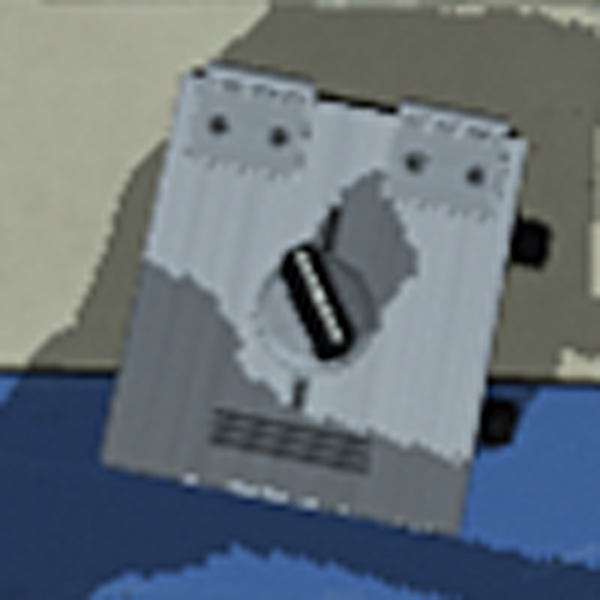

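The crop confirms it. The bar (318,303) is rotated counter-clockwise from the index marks, which run from (333,230) to (297,393), by about 36°. The instrument is clear of the gripper, so I'm moving above the bar.

Emit:
step_arm(plan=[-40, -20, 0, 0, 0.5, -45, -23, 0, 0, 0.5, -45, -24, 0, 0, 0.5, -45, -24, 0, 0, 0.5, -45, -24, 0, 0, 0.5], newtons=30)

```text
t: 1.62
eef_pos: [343.4, 376.8, 231.5]
tool_rot: [0.0, 0.144, 0.99, 0.0]
ft_force: [0.4, -0.5, 0.5]
finger_gap: 43.0
grip_force: 0.0
```

Emit:
step_arm(plan=[-45, -24, 0, 0, 0.5, -45, -24, 0, 0, 0.5, -45, -24, 0, 0, 0.5, -45, -23, 0, 0, 0.5, -45, -22, 0, 0, 0.5])

```text
t: 2.25
eef_pos: [525.6, 200.3, 231.4]
tool_rot: [0.0, 0.145, 0.989, 0.0]
ft_force: [0.0, 0.7, -0.2]
finger_gap: 42.9
grip_force: 0.0
```

Emit:
step_arm(plan=[0, 0, 0, -10.5, 0.5, 0, 0, 0, -10.5, 0.5, 0, 0, 0, -10.5, 0.5, 0, 0, 0, -10.5, 0.5, 0, 0, 20, 0, 0.5])

```text
t: 2.88
eef_pos: [525.8, 201.9, 212.6]
tool_rot: [0.002, -0.22, 0.975, 0.0]
ft_force: [0.1, -0.1, 0.0]
finger_gap: 42.5
grip_force: 0.0
```

```bash
cat > look.py <<'E'
from h import *
import sys
np.set_printoptions(precision=2,suppress=True)
s=arm.state(); M=rot(s['tool_rot']); p=np.array(s['eef_pos'])
print('t',s['t'],p,'tooly deg',np.degrees(np.arctan2(M[1,1],M[0,1])),s['finger_gap'],s['ft_force'],s['joint_positions'])
c=cap('wrist')
for d in arm.masks_of('wrist','cover')[:1]:
    A=mask_pts(c,d['region']); print('cover',d['p'],len(A))
m=(A[:,2]>50)&(A[:,2]<110); Q=A[m]
for _ in range(8):
    w=np.linalg.lstsq(np.c_[Q[:,:2],np.ones(len(Q))],Q[:,2],rcond=None)[0]
    r=A[m][:,2]-np.c_[A[m][:,:2],np.ones(m.sum())]@w; Q=A[m][abs(r)<2.5]
print('tilt',np.arctan(np.hypot(*w[:2])),'hinge dir deg',np.degrees(np.arctan2(-w[1],-w[0])))
P=mask_pts(c,np.ones((420,560),bool)); P=P[np.hypot(P[:,0]-527,P[:,1]-198)<30]
h=(P[:,2]-np.c_[P[:,:2],np.ones(len(P))]@w)*np.cos(.22)
B=P[(h>29)&(h<40)]
if len(B)>20:
    print('bar top',len(B),B.mean(0),B[:,2].min(),B[:,2].max(),cv2.minAreaRect(B[:,:2].astype(np.float32)))
    print('d tool to bar top',M.T@(B.mean(0)-p))
for t in ['fastener_grip','press_spot']:
    for d in arm.pinpoint('wrist',t)[:1]:
        u,v=d['location']; q=unproj(c,u,v,np.median(c['range_z'][int(v)-1:int(v)+2,int(u)-1:int(u)+2])); print(t,d['p'],u,v,q,M.T@(q-p))
cv2.imwrite(f'pics/{sys.argv[1]}.png',c['img'][...,::-1])
E
python3 look.py w1
```

```text
t 2.875 [525.78 201.87 212.61] tooly deg 115.45277127505868 42.47450466150867 [ 0.14 -0.07  0.04] [ 0.24  0.27  1.56  0.    1.31 -1.77]
cover 0.89 17181
tilt 0.21384406626720598 hinge dir deg -10.262383578861897
bar top 593 [526.49 196.86 116.39] 111.27686139814762 120.59876680418881 ((527.9097900390625, 197.26438903808594), (34.32366180419922, 11.74167251586914), 25.600645065307617)
d tool to bar top [ 1.92 -4.76 96.23]
fastener_grip 0.66 274.2 204.6 [521.3  196.53 117.83] [ 6.74 -2.83 94.76]
press_spot 0.59 306.4 160.8 [484.07 207.46  92.46] [ 35.77  23.06 119.98]
```

View pics/w1.png

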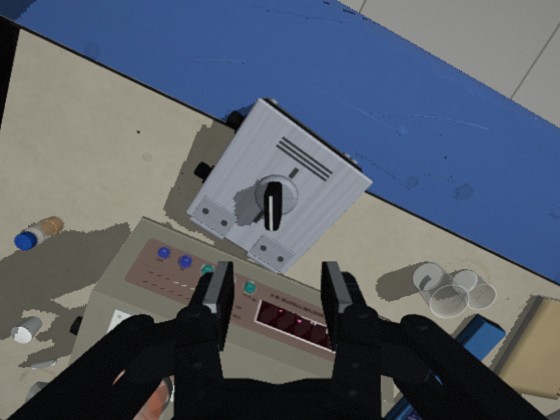

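The wrist view shows the bar at (273,205) between the finger directions, parallel to the pads. The cover tilt of 0.214 and the −10.2° hinge direction agree with the top view, so I'm descending and gripping.

Emit:
step_arm(plan=[1.7, -4, 20, 0, 0.5, 0, 0, 28, 0, 0.5, 0, 0, 28, 0, 0.5, 0, 0, 20, 0, 0.5, 0, 0, 0, 0, 0.5])

```text
t: 3.7
eef_pos: [524.1, 197.1, 114.6]
tool_rot: [-0.001, -0.22, 0.976, 0.0]
ft_force: [-0.2, 0.1, 1.2]
finger_gap: 42.9
grip_force: 0.0
```

```bash
python3 look.py w2
```

```text
t 3.7 [524.07 197.07 114.62] tooly deg 115.39245442065123 42.938858452463094 [-0.17  0.08  1.2 ] [ 0.24  0.34  1.71  0.    1.09 -1.78]
cover 0.72 32096
tilt 0.21312359190875613 hinge dir deg -10.700108972359718
bar top 1694 [523.56 197.72 117.74] 110.11952235874438 129.03002498648846 ((527.6144409179688, 197.7185821533203), (34.2855224609375, 52.84176254272461), 23.338886260986328)
d tool to bar top [ 0.18  0.81 -3.11]
fastener_grip 0.58 280.0 267.3 [516.7  194.37 119.64] [ 7.82  0.72 -5.  ]
press_spot 0.84 325.3 200.5 [484.18 205.55  92.41] [32.34 24.75 22.3 ]
```

View pics/w2.png

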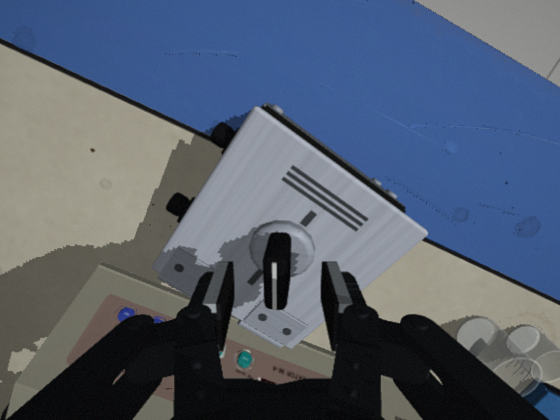

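The bar (277,270) is centred between the fingers. I'm lowering 13 mm and closing.

Emit:
step_arm(plan=[-1.5, 0, 7, 0, 0.5, 0, 0, 6, 0, 0.5, 0, 0, 0, 0, 0.1, 0, 0, 0, 0, 0.1, 0, 0, 0, 0, 0.1])

```text
t: 4.53
eef_pos: [525.9, 197.7, 102.2]
tool_rot: [-0.0, -0.22, 0.976, -0.0]
ft_force: [0.6, -1.7, -1.1]
finger_gap: 12.2
grip_force: 29.4
```

Emit:
step_arm(plan=[0, 0, 0, 6, 0.1, 0, 0, 0, 7, 0.1, 0, 0, 0, 8, 0.1, 0, 0, 0, 8, 0.1, 0, 0, 0, 7, 0.1])

```text
t: 5.15
eef_pos: [526.0, 198.1, 102.4]
tool_rot: [-0.0, 0.094, 0.996, 0.0]
ft_force: [0.9, 0.8, 0.5]
finger_gap: 11.5
grip_force: 29.5
```

```bash
python3 look.py w3
```

```text
t 5.15 [526.01 198.08 102.39] tooly deg 79.16655943620353 11.51027547280361 [0.88 0.75 0.48] [ 0.24  0.36  1.73  0.    1.06 -1.15]
cover 0.95 32688
tilt 0.2161528224149984 hinge dir deg -10.120514540031161
bar top 2272 [522.63 198.23 117.94] 110.64103790073901 125.81151451812237 ((524.4498901367188, 194.45745849609375), (33.433536529541016, 33.51280975341797), 49.1411247253418)
d tool to bar top [  3.35  -0.48 -15.55]
fastener_grip 0.84 280.0 279.1 [517.87 200.36 119.68] [  8.42   0.72 -17.29]
press_spot 0.7 275.1 186.0 [483.41 204.74  92.62] [43.09 -1.47  9.77]
```

View pics/w3.png

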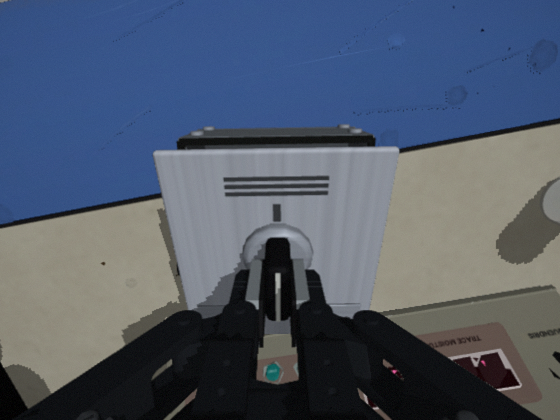

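The bar is now in line with the index mark at (277,212). I'm releasing it, lifting, moving 43 mm towards the front and shutting the fingers.

Emit:
step_arm(plan=[0, 0, 0, 0, 0.4, 0, 0, 0, 0, 0.4, 0, 0, 0, 0, 0.4, 0, 0, -20, 0, 0.4, 0, 0, -20, 0, 0.4])

```text
t: 5.98
eef_pos: [525.8, 197.8, 142.5]
tool_rot: [-0.0, 0.092, 0.996, -0.0]
ft_force: [0.3, 1.0, -0.3]
finger_gap: 34.3
grip_force: 0.0
```

Emit:
step_arm(plan=[15, 0, 0, 0, 0.4, 20, 0, 0, 0, 0.2, 8, 0, 0, 0, 0, 0, 0, 0, 0, 0, 0, 0, 0, 0, 0])

```text
t: 6.6
eef_pos: [484.1, 205.8, 142.2]
tool_rot: [0.0, 0.092, 0.996, 0.0]
ft_force: [-0.3, 0.1, -1.1]
finger_gap: -0.5
grip_force: 0.0
```

```bash
python3 look.py w4
```

```text
t 6.6 [484.05 205.84 142.21] tooly deg 79.40654554111528 -0.5354063233273046 [-0.27  0.14 -1.1 ] [ 0.27  0.27  1.75 -0.    1.12 -1.12]
cover 0.97 14361
tilt 0.21775070437398608 hinge dir deg -10.0398688290145
press_spot 0.71 278.4 233.1 [482.46 206.49  92.19] [ 1.71  0.34 50.02]
```

View pics/w4.png

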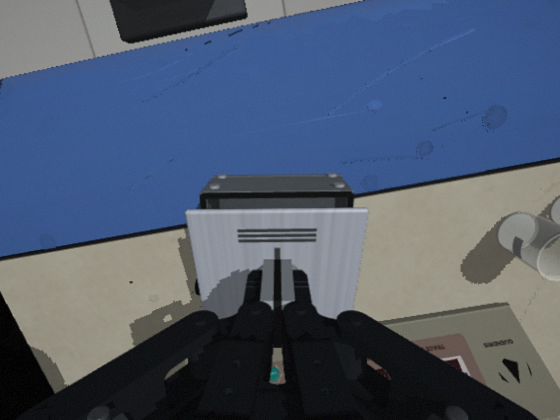

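The fingers are shut above the ribs (278,235). I'm going down to the cover and then pressing.

Emit:
step_arm(plan=[1, 0, 20, 0, 0, 0, 0, 20, 0, 0, 0, 0, 9, 0, 0, 0, 0, 6, 0, 0, 0, 0, 0, 0, 0])

```text
t: 7.42
eef_pos: [482.5, 205.9, 87.6]
tool_rot: [-0.0, 0.092, 0.996, -0.0]
ft_force: [-3.2, -0.3, 4.9]
finger_gap: -0.1
grip_force: 2.2
```

Emit:
step_arm(plan=[0.5, 0, 5, 0, 0, 0.5, 0, 5, 0, 0, 0.5, 0, 5, 0, 0, 0, 0, 4, 0, 0, 0, 0, 0, 0, 0])

```text
t: 8.05
eef_pos: [481.1, 206.4, 69.7]
tool_rot: [0.0, 0.092, 0.996, 0.0]
ft_force: [-3.3, -0.4, 9.0]
finger_gap: -0.3
grip_force: 4.3
```

Emit:
step_arm(plan=[0, 0, 2, 0, 0, 0, 0, 2, 0, 0, 0, 0, 1, 0, 0, 0, 0, 1, 0, 0, 0, 0, 0, 0, 0])

```text
t: 8.68
eef_pos: [481.2, 206.5, 68.6]
tool_rot: [0.001, 0.092, 0.996, 0.001]
ft_force: [-13.6, -3.4, 43.1]
finger_gap: -0.0
grip_force: 21.6
```

```bash
python3 look.py w5
python3 - <<'E'
from h import *
for n in ['top','scene']:
    c=cap(n); r=arm.masks_of(n,'cover')
    if not r: print(n,'none'); continue
    A=mask_pts(c,r[0]['region']); m=(A[:,2]>50)&(A[:,2]<80); Q=A[m]
    for _ in range(8):
        w=np.linalg.lstsq(np.c_[Q[:,:2],np.ones(len(Q))],Q[:,2],rcond=None)[0]
        rr=A[m][:,2]-np.c_[A[m][:,:2],np.ones(m.sum())]@w; Q=A[m][abs(rr)<2.5]
    print(n,len(Q),'slopes',w,'z at press',w@[481,206,1],'z at hinge',w@[590,187,1])
E
```

```text
t 8.675 [481.19 206.52  68.63] tooly deg 79.412377802192 -0.008531331657179406 [-13.62  -3.42  43.08] [ 0.27  0.34  1.85  0.    0.94 -1.11]
cover 0.62 14525
tilt 0.014462131581169215 hinge dir deg 171.74408433948952
bar top 343 [506.96 201.24 101.67] 97.85131446910329 103.97882125926212 ((507.9502868652344, 200.83895874023438), (6.014424800872803, 13.78070068359375), 79.53180694580078)
d tool to bar top [-26.39  -0.4  -32.98]
fastener_grip 0.65 279.6 370.4 [506.37 202.26 102.58] [-25.61   0.49 -33.89]
top 1932 slopes [ 1.94887149e-02 -2.38975779e-03  6.03700346e+01] z at press 69.25181638369011 z at hinge 71.42149170719455
scene 1380 slopes [ 1.40735146e-02 -5.45792890e-03  6.34919714e+01] z at press 69.13699861508425 z at hinge 70.77471235494613
```

View pics/w5.png

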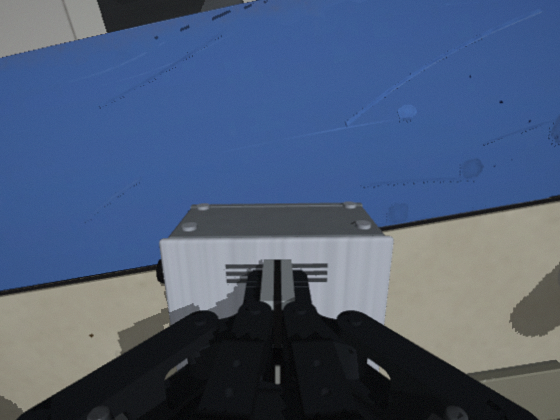

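The cover is flat: the three cameras give a tilt of 0 or slightly negative, and the bar is still in line. I'm easing the push a little, then handing in.

Emit:
step_arm(plan=[0, 0, -1, 0, 0, 0, 0, 0, 0, 0, 0, 0, 0, 0, 0, 0, 0, 0, 0, 0, 0, 0, 0, 0, 0])

```text
t: 9.7
eef_pos: [481.2, 206.5, 68.8]
tool_rot: [0.001, 0.092, 0.996, 0.001]
ft_force: [-11.0, -2.9, 36.3]
finger_gap: 0.1
grip_force: 18.7
```

```bash
python3 -c "
from h import *
print(arm.state()['ft_force']); print(arm.close_job())"
```

```text
[-11.02576438  -2.8627323   36.30353475]
the job is handed in; nothing more can be done
None
```

I turned the fastener in line with the index marks while the cover was ajar, then pressed the cover shut and handed the job in with the fingers still holding it at about 36 N; the glassware was not touched, and the judge's verdict was not shown.

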